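Wedge the toy crane's tapered foot home in travel position

ROBOT

A 7-joint arm with a two-finger parallel gripper is mounted at the origin on the work surface. World frame = base frame: x ahead of the robot, y to its left, z up, the work surface at z = 0. Lengths are in m, angles in rad, forces in N, time in s.
With the tool pointing down it reaches from about 0.425 to 0.925 m from the base axis. Payload 6.8 kg.
Tool frame: the origin (TCP) lies midway between the tips of the shut fingers; the grasp point (between the pads) lies 19 mm behind it; y points along the fingers, z is the direction in which the jaws open and shut, and the axes are right-handed (so a half turn about y gives the same grasp; the last joint's range is limited). The gripper opens to 85 mm and grips with 20 to 120 N. Pads are 22 mm wide; open, the fingers measure 114 mm over their backs; the gripper's body (76 mm by 85 mm) begins 54 mm behind the grasp point. The pads swing forward as they close: fully open they stand 13 mm farther back than shut.
Start: joints at [-1.213, 0.477, 0.022, 1.555, -0.011, 1.109, -0.083], TCP at [0.303, 0.603, 0.231] pointing down, gripper open.
Joint ranges: [-2.96, 2.96], [-0.34, 2.1], [-1.41, 1.46], [0.24, 2.44], [-1.37, 4.51], [0.17, 1.92], [-2.96, 2.96]. Speed limits (rad/s): [2.39, 2.39, 3.14, 3.14, 3.14, 3.14, 3.14].

INTERFACE

Orientations are given as a unit quaternion [w, x, y, z].
In Python, from station import bot gives the robot as it stands. The module is installed in compiled form; this text tells all that it offers.
- The arm moves only by the shell command python3 -m crank 'ROWS' [FORCE]. ROWS is JSON, a list of rows, each an object with "linear": the shift along the tool's x, y, z in m, a list of three; "dr": the turn, a rotation vector about the tool's x, y, z in degrees, a list of three; "hand": the gripper command: -1 is shut, 1 is fully open, values between are in proportion. A call has 1 to 10 rows; each row is the pose to reach, as a shift and turn from the pose commanded when the call began, along the tool's axes at that moment; what a row does not reach only later rows make up. A row lasts 1/12 s, in which the tool goes at most 41.7 mm and 7.16 degrees, less where a joint would pass 70% of its speed; a pose out of reach is approached as far as the arm can. A call with a gripper value outside its range is refused whole. The fingers move at their own pace and stop on an object; FORCE is the grip in N (left out, the last holds). Time passes only in rows, so rows that repeat a pose let the fingers close. It gives the time, the measured TCP pose, the force and the opening at its end, in the units of the state.
- bot.get_obs(): the state, without advancing time (a new reading comes with each control period).
- bot.read_camera(name): name is "side" or "top"; returns the picture (480x640x3 uint8, blue, green, red); there is no depth.
- bot.camera_params(name): a dict with "K" (3x3 intrinsics, pixels), "R" (3x3) and "t" (3): a world point X has camera coordinates R X + t. Camera axes: x right, y down, z forward; pixel columns grow to the right and rows downward; lengths in m; the calibration is good to about 2 mm. A picture is of the moment at which its call begins. camera_params takes no time and is no camera call.
- bot.hand_in(): hands the job in, once; it reports no verdict.
Trained networks look in the newest picture that a camera, given by its name, has taken for a name from the list of things; names that differ only in an ending like _2 or _b are one class to them, and where a whole thing is asked for, a point or a joint stands for the part that bears it (a point fixed in the world has none). Each returns a list of dicts, best first, with "score" (0 to 1); they miss things now and then, are a little off and sometimes report something else, mostly with a low value. They report only what shows in the picture. A call takes as long as a camera call. They do not tell look-alikes from the thing itself.
- bot.search_frame(camera, target): "extent" ([left, top, right, bottom] in pixels, round what is visible of it).
- bot.cut_out(camera, target): "pixels" (480x640 bool, what is visible of it) and "extent" ([left, top, right, bottom] in pixels, round what is visible of it).
- bot.place_of(camera, target): "xy" ([column, row] in pixels: a listed point, or the origin of a listed thing).
The state is a dict: "t": time; "q": joint angles; "joint_vel": joint speeds; "joint_torque": joint torques, N m; "eef_pos": TCP position; "tool_rot": TCP orientation; "contact_force": force on the tool from outside, world axes, zero at the start; "torque": the same for the moment, N m; "gripper_width": opening from 0.0 (shut) to 1.0 (fully open).
Only numpy, scipy, OpenCV 4.12 (cv2) and the standard library are available. Lean on these libraries where they do the work, as an engineer would, in place of code of your own. Each camera call takes 0.05 s, during which the arm holds its last target. There are 200 camera calls.

TASK

The crane on the yellow crane car has worked loose. Turn it while pressing it down into its tapered socket, regripping as needed, until its collar sits fully home on the deck and the jib points along the car over the red jib rest, then let go so that it holds there upright by itself. The deck is on weak springs: press gently, so that it never sinks by 7 mm (about 24 N of push), and do not move the other toys.

Things in the scene. Friction and masses are not known exactly. Their poses are not given: they have to be found in the camera images.
- car: Crane car, about 212 mm long, clamped to its piece of track (cannot roll or slide); origin on the shelf under the socket. x axis: to its red end, with a red buffer beam and a red two-pronged jib rest (post 100 mm from the socket axis, top 113 mm above the shelf); z up. Its yellow deck, 180 x 100 mm, top 75 mm above the shelf, rides on springs.
- socket (a point): Centre of the mouth of the tapered socket, level with the deck's top face; goes down with the deck. x axis: along the car to its red end; z up. The socket is a split collet of four spring-loaded black jaws, 55 mm deep, taper 0.15 mm of radius per mm of depth.
- deck (a joint): How far the sprung deck is pressed down, in m: 0 unloaded, 0.011 at its hard stop. It starts to sink at about 3 N of downward push and then sinks 1 mm for each further 3 N; 0.007 (about 24 N) is too far. Unloaded it springs back to 0.
- crane: The crane, one loose 0.24 kg piece; origin and axes as collar. Upward: wooden tapered foot 57 mm long in the socket; wooden collar 72 mm across, 8 mm thick; mast 36 mm across to 40 mm above the collar's underside; neck 16 mm wide; level yellow beam. It starts loose: collar about 11 mm above the deck, jib pointing more or less away from the red end.
- crane_grip (a point): Centre of the yellow beam on the turning axis, 68 mm above the collar's underside: the place to grip, across the beam. x axis: to the jib's tip; z up the mast. The beam is 18 mm wide, 28 mm high (54 to 82 mm above the collar's underside), from 35 mm behind the axis to 50 mm ahead; behind it a grey counterweight 36 mm wide, ahead a slimmer jib.
- collar (a point): Centre of the collar's underside, on the turning axis. Its height over socket is the gap to close (0 when home). Pushed without turning, friction stops the foot short of home within the force allowed; while it turns (either way, up to 0.5 N m) a push of 10 to 18 N sinks it until the collar meets the deck. It then holds by friction. x axis: to the jib's tip; z up.
- jib_tip (a point): Tip of the jib, 125 mm ahead of the turning axis at the beam's mid-height; the jib is 12 mm wide. Axes as for crane_grip.
- partsbox: Bystander: clear acrylic parts box with a clip-on lid, 136 x 196 x 76 mm, loose; origin under its centre
- bufferstop: Bystander: stainless steel buffer stop, 90 x 110 x 85 mm, loose; origin under its centre
- dome: Bystander: small glass tunnel dome, 108 mm across, 82 mm tall, loose and fragile; origin under its centre
- wagon: Bystander: small open wooden wagon with red wheels, 110 x 60 x 60 mm, loose; origin under its centre
- tree: Bystander: green toy tree, 60 mm across, 110 mm tall, loose; origin under its centre
Not all that is in view belongs to the job. What is shaped like the crane but green is not meant.

How it is judged:
At the end, for the whole second after the job is handed in: Collar underside within 2.5 mm of the deck face and 5 mm of the socket centre; jib tip at least 100 mm towards the red end and within 24 mm of the car's centre line; crane leaning under 4 degrees, at rest; deck sprung back to within 1.5 mm (z of collar in the frame of socket between -0.003 and 0.0025 m and horizontal distance between collar and socket below 0.005 m and x of jib_tip in the frame of socket above 0.1 m and y of jib_tip in the frame of socket between -0.024 and 0.024 m and angle between collar's own z axis and vertical below 0.07 rad and value of joint deck below 0.0015 m and linear speed of crane below 0.02 m/s and angular speed of crane below 0.15 rad/s); the robot touches nothing.
It fails at once if The deck is pressed down by 7 mm or more (about 24 N) (value of joint deck above 0.007 m).
It fails at once if Another toy is moved by more than 15 mm (distance of any of partsbox, bufferstop, dome, wagon, tree from where it was at the start of the episode above 0.015 m).
It also fails if it takes over 72 s, if anything falls off the work surface, if the arm or the gripper's body presses on something with over 40 N, if the wrist force passes 120 N, or if a joint passes its speed limit or range.

## Working session

There is one attempt and no reset: what is moved stays moved. The work goes in short steps, Python scripts to look and compute and a shell command to move; the robot and the scene stay as the last step left them, time stands still between calls to the robot, and variables do not carry over. Pictures are saved under pics/ and viewed, about 8 in all and at most 12, crops included, and the job is handed in when it is done.

```bash
mkdir -p pics; python3 - <<'E'
from station import bot
import cv2,numpy as np
for c in("top","side"):
    im=bot.read_camera(c); cv2.imwrite(f"pics/{c}0.png",im)
    for n in("socket","collar","crane_grip","jib_tip","car","crane"):
        print(c,n,[(np.round(d["xy"]).tolist(),round(d["score"],2)) for d in bot.place_of(c,n)][:4])
    p=bot.camera_params(c); print(np.round(p["K"],1).tolist(),np.round(p["R"],4).tolist(),np.round(p["t"],4).tolist())
o=bot.get_obs(); print({k:np.round(v,4).tolist() for k,v in o.items()})
E
```

```text
top socket [([312.0, 240.0], 0.66)]
top collar [([367.0, 320.0], 0.98), ([314.0, 244.0], 0.76), ([254.0, 316.0], 0.67)]
top crane_grip [([368.0, 318.0], 0.98), ([249.0, 315.0], 0.8), ([314.0, 234.0], 0.59), ([161.0, 300.0], 0.15)]
top jib_tip [([326.0, 330.0], 0.9), ([352.0, 254.0], 0.7), ([200.0, 313.0], 0.58)]
top car [([313.0, 250.0], 0.89)]
top crane [([368.0, 316.0], 0.94), ([253.0, 314.0], 0.92), ([313.0, 236.0], 0.77)]
[[527.9, 0.0, 325.4], [0.0, 527.9, 236.9], [0.0, 0.0, 1.0]] [[-0.0077, -0.9999, 0.0151], [-0.9841, 0.0049, -0.1774], [0.1773, -0.0162, -0.984]] [-0.0324, 0.5681, 1.5055]
side socket [([318.0, 251.0], 0.59)]
side collar [([261.0, 330.0], 0.93), ([319.0, 243.0], 0.86), ([204.0, 240.0], 0.68), ([446.0, 284.0], 0.57)]
side crane_grip [([317.0, 222.0], 0.88), ([202.0, 221.0], 0.67), ([259.0, 308.0], 0.65), ([360.0, 209.0], 0.15)]
side jib_tip [([215.0, 283.0], 0.81), ([320.0, 256.0], 0.73)]
side car [([317.0, 266.0], 0.65)]
side crane [([262.0, 327.0], 0.96), ([312.0, 245.0], 0.91), ([207.0, 237.0], 0.89)]
[[623.3, 0.0, 323.2], [0.0, 623.3, 233.4], [0.0, 0.0, 1.0]] [[0.864, -0.5035, -0.0085], [-0.3351, -0.5624, -0.756], [0.3758, 0.656, -0.6546]] [-0.4903, 0.2785, 1.3532]
{'t': 0.7, 'q': [-1.2131, 0.4769, 0.0224, 1.5554, -0.0115, 1.1093, -0.0831], 'joint_vel': [0.0009, 0.0022, 0.0013, -0.001, -0.0038, -0.0002, 0.0003], 'joint_torque': [0.001, -59.6173, 1.6071, -28.1495, 0.0125, 0.0016, 0.0], 'eef_pos': [0.3032, 0.6031, 0.2314], 'tool_rot': [0.6881, -0.688, 0.1632, -0.1632], 'contact_force': [0.6903, -0.6524, -0.5621], 'torque': [0.009, -0.0051, -0.0335], 'gripper_width': 0.9988}
```

View pics/top0.png

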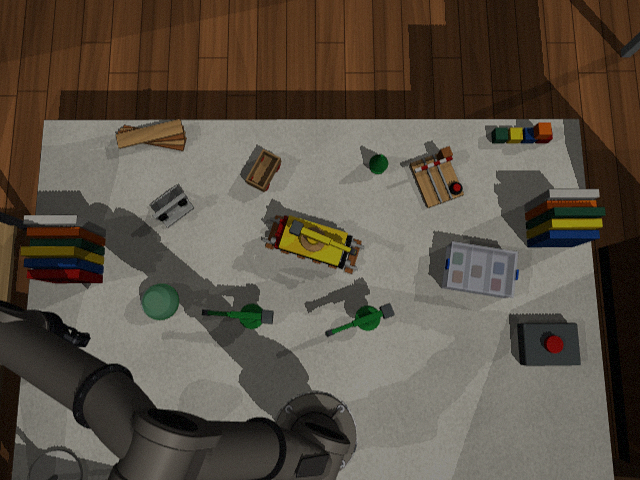

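View pics/side0.png

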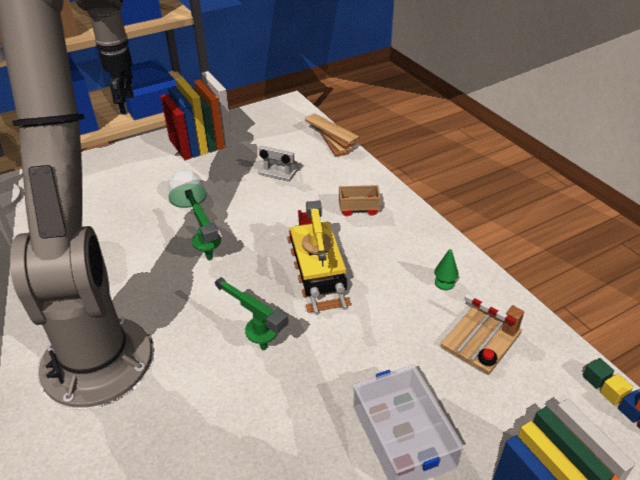

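Look-alikes: the yellow crane on the car at top (314,234) / side (317,222); green cranes at top (368,318) and (251,315), side (259,308) and (202,221). I choose the yellow one. The red end is on the left in the top view (about (270,230)), and the jib points right. I'll check this in a close crop and triangulate.

```bash
cat > h.py <<'E'
from station import bot
import cv2,numpy as np
P={c:bot.camera_params(c) for c in("top","side")}
M={c:P[c]["K"]@np.c_[P[c]["R"],P[c]["t"]] for c in P}
def tri(a,b):
    X=cv2.triangulatePoints(M["top"],M["side"],np.array(a,float).reshape(2,1),np.array(b,float).reshape(2,1)).ravel(); return X[:3]/X[3]
def proj(c,X):
    u=M[c]@np.r_[X,1]; return u[:2]/u[2]
def onz(c,uv,z):
    p=P[c]; d=p["R"].T@np.linalg.solve(p["K"],[uv[0],uv[1],1]); o=-p["R"].T@p["t"]; return o+d*(z-o[2])/d[2]
def near(c,n,uv,r=40):
    L=[d for d in bot.place_of(c,n) if np.hypot(*(np.array(d["xy"])-uv))<r]; return np.array(L[0]["xy"]) if L else None
E
python3 - <<'E'
from h import *
A={c:bot.read_camera(c) for c in P}
for n,a,b in(("socket",(312,240),(318,251)),("collar",(314,244),(319,243)),("crane_grip",(314,234),(317,222)),("jib_tip",(352,254),(320,256)),("car",(313,250),(317,266))):
    u,v=near("top",n,a),near("side",n,b)
    if u is None or v is None: print(n,u,v);continue
    X=tri(u,v); print(n,u,v,X.round(4),(proj("top",X)-u).round(1),(proj("side",X)-v).round(1))
t=cv2.resize(A["top"][200:280,255:370],None,fx=5,fy=5,interpolation=2)
s=cv2.resize(A["side"][190:320,265:375],None,fx=5,fy=5,interpolation=2)[:600]
t=cv2.resize(t,(500,348));s=cv2.resize(s,(300,int(s.shape[0]*300/s.shape[1])))
o=np.zeros((max(348,s.shape[0]),800,3),np.uint8);o[:348,:500]=t;o[:s.shape[0],500:]=s;cv2.imwrite("pics/c1.png",o)
for n in("dome","wagon","bufferstop","tree"):
  print(n,[onz("top",d["xy"],0).round(3) for d in bot.place_of("top",n)[:1]])
E
```

```text
socket [311.2 239.1] [315.2 246.8] [0.5532 0.0071 0.0757] [-0.5  1.3] [ 1.2 -0.3]
collar [313.3 241.9] [319.2 242.9] [ 0.5512 -0.0026  0.0946] [ 0.7 -1.9] [-1.7  0.4]
crane_grip [314.7 235.2] [314.5 220.1] [ 0.5473 -0.0035  0.1701] [-0.5  1.5] [ 1.3 -0.3]
jib_tip [353.9 249.8] [319.9 260.2] [ 0.5047 -0.1091  0.1499] [-1.1  3.2] [ 3.  -0.8]
car [312.6 245.7] [315.8 266.6] [0.5477 0.0022 0.0147] [-0.  0.] [ 0. -0.]
dome [array([0.38 , 0.445, 0.   ])]
wagon [array([0.775, 0.145, 0.   ])]
bufferstop [array([0.682, 0.425, 0.   ])]
tree [array([ 0.797, -0.202,  0.   ])]
```

View pics/c1.png

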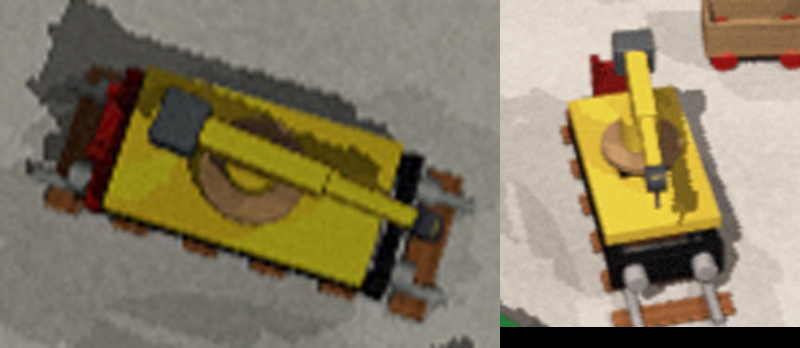

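The crop shows a yellow crane with a wooden collar on the yellow deck. The red beam is at crop (110,130), and the jib points away from it to (430,225). The choice is confirmed. Next I need the directions.

```bash
python3 - <<'E'
from h import *
f=lambda x,y,z:onz("top",(255+x/4.348,200+y/4.348),z)
a,b=f(205,133,.154),f(418,220,.154); d=b-a; print("jib yaw",np.degrees(np.arctan2(d[1],d[0])),a,b)
n=np.array([-d[1],d[0]])/np.hypot(d[0],d[1])
for p,q in((f(362,287,.075),f(105,208,.075)),(f(400,145,.075),f(148,68,.075))):
    e=q-p; print("car yaw",np.degrees(np.arctan2(e[1],e[0])),p,q,np.linalg.norm(e))
print("deck c",sum(f(*p,.075) for p in((362,287),(105,208),(400,145),(148,68)))/4)
for nme,uv in(("socket",(311.2,239.1)),): print(onz("top",uv,.075),onz("side",(315.2,246.8),.075))
print(onz("top",(314.7,235.2),.154),onz("side",(314.5,220.1),.154))
from scipy.spatial.transform import Rotation as R
q=bot.get_obs()["tool_rot"]; print(R.from_quat(np.roll(q,-1)).as_matrix().round(3))
E
```

```text
jib yaw -112.8260700854637 [0.56731133 0.02964831 0.154     ] [ 0.51085997 -0.1044733   0.154     ]
car yaw 72.45961290933612 [ 0.47836636 -0.07186977  0.075     ] [0.53213519 0.09824497 0.075     ] 0.17840995640355073
car yaw 72.4159716178276 [ 0.57374701 -0.09843558  0.075     ] [0.62717381 0.07015007 0.075     ] 0.17684892678558986
deck c [ 5.52855596e-01 -4.77580283e-04  7.50000000e-02]
[0.55728965 0.00565588 0.075     ] [0.55061727 0.00827875 0.075     ]
[ 0.55423071 -0.00486085  0.154     ] [0.55354995 0.0140748  0.154     ]
[[ 0.893  0.     0.449]
 [-0.449 -0.     0.893]
 [ 0.    -1.    -0.   ]]
```

```bash
python3 -m crank '[{"linear":[0,-0.04,0],"dr":[0,0,0],"hand":1},{"linear":[0.495,-0.04,-0.425],"dr":[0,-94,0],"hand":1},{"linear":[0.495,-0.04,-0.425],"dr":[0,-94,0],"hand":1},{"linear":[0.495,-0.04,-0.425],"dr":[0,-94,0],"hand":1},{"linear":[0.495,-0.04,-0.425],"dr":[0,-94,0],"hand":1},{"linear":[0.495,-0.04,-0.425],"dr":[0,-94,0],"hand":1},{"linear":[0.495,-0.04,-0.425],"dr":[0,-94,0],"hand":1},{"linear":[0.495,-0.04,-0.425],"dr":[0,-94,0],"hand":1},{"linear":[0.495,-0.04,-0.425],"dr":[0,-94,0],"hand":1},{"linear":[0.495,-0.04,-0.425],"dr":[0,-94,0],"hand":1}]' 60
cat > s.py <<'E'
from h import *
from scipy.spatial.transform import Rotation as R
import sys
def st(goal=None):
    o=bot.get_obs(); m=R.from_quat(np.roll(o["tool_rot"],-1)).as_matrix()
    print("t%.1f pos"%o["t"],o["eef_pos"].round(4),"zyaw %.1f"%np.degrees(np.arctan2(m[1,2],m[0,2])),"ydown",m[:,1].round(3),"F",o["contact_force"].round(1),"T",o["torque"].round(2),"w %.3f"%o["gripper_width"],"q7 %.2f"%o["q"][6],"q",o["q"].round(2))
    if goal is not None: print("tool shift",(m.T@(np.array(goal)-o["eef_pos"])).round(4))
if __name__=="__main__": st([float(x) for x in sys.argv[1:4]] or None)
E
python3 s.py 0.5545 0.001 0.26
```

```text
t: 2.33
eef_pos: [0.4434, 0.2676, 0.2717]
tool_rot: [0.673, -0.673, -0.217, 0.217]
contact_force: [1.2, 0.6, 0.3]
gripper_width: 1.001
t2.3 pos [0.4434 0.2676 0.2717] zyaw 125.7 ydown [ 0.001  0.    -1.   ] F [1.2 0.6 0.3] T [ 0.01 -0.07  0.05] w 1.001 q7 1.53 q [-0.65  0.18 -0.01  1.88  0.    1.08  1.53]
tool shift [-0.0656  0.0116 -0.2813]
```

```bash
python3 -m crank '[{"linear":[-0.0656,0.012,-0.281],"dr":[0,-31.5,0],"hand":1},{"linear":[-0.0656,0.012,-0.281],"dr":[0,-31.5,0],"hand":1},{"linear":[-0.0656,0.012,-0.281],"dr":[0,-31.5,0],"hand":1},{"linear":[-0.0656,0.012,-0.281],"dr":[0,-31.5,0],"hand":1},{"linear":[-0.0656,0.012,-0.281],"dr":[0,-31.5,0],"hand":1},{"linear":[-0.0656,0.012,-0.281],"dr":[0,-31.5,0],"hand":1},{"linear":[-0.0656,0.012,-0.281],"dr":[0,-31.5,0],"hand":1},{"linear":[-0.0656,0.012,-0.281],"dr":[0,-31.5,0],"hand":1},{"linear":[-0.0656,0.012,-0.281],"dr":[0,-31.5,0],"hand":1}]'
python3 - <<'E'
from s import *
st([.5545,.001,.137])
A={c:bot.read_camera(c) for c in P}
for c in P:
  for n in ("crane_grip","jib_tip"): 
    d=near(c,n,(314,234) if c=="top" else (317,222),60); print(c,n,d, None if d is None else onz(c,d,.154).round(3))
s=A["side"][130:330,230:430]; t=A["top"][150:300,230:400]
cv2.imwrite("pics/c2.png",np.hstack([cv2.resize(s,(400,400),interpolation=2),cv2.resize(t,(400,353),interpolation=2)[:,:]]) if 0 else np.hstack([cv2.resize(s,(400,400),interpolation=2),cv2.copyMakeBorder(cv2.resize(t,(400,353),interpolation=2),0,47,0,0,0)]))
E
```

```text
t: 3.08
eef_pos: [0.5535, -0.004, 0.2593]
tool_rot: [-0.591, 0.593, 0.387, -0.388]
contact_force: [-0.3, -0.7, 0.5]
gripper_width: 1.0
t3.1 pos [ 0.5535 -0.004   0.2593] zyaw 156.4 ydown [ 0.001 -0.003 -1.   ] F [-0.3 -0.7  0.5] T [-0.    0.04 -0.05] w 1.000 q7 2.66 q [-0.21  0.25  0.13  1.82 -0.03  1.07  2.66]
tool shift [0.0052 0.1223 0.0013]
top crane_grip None None
top jib_tip [353.3 251.5] [ 0.508 -0.11   0.154]
side crane_grip [314.7 223.7] [0.547 0.002 0.154]
side jib_tip [321.6 254.6] [ 0.508 -0.098  0.154]
```

View pics/c2.png

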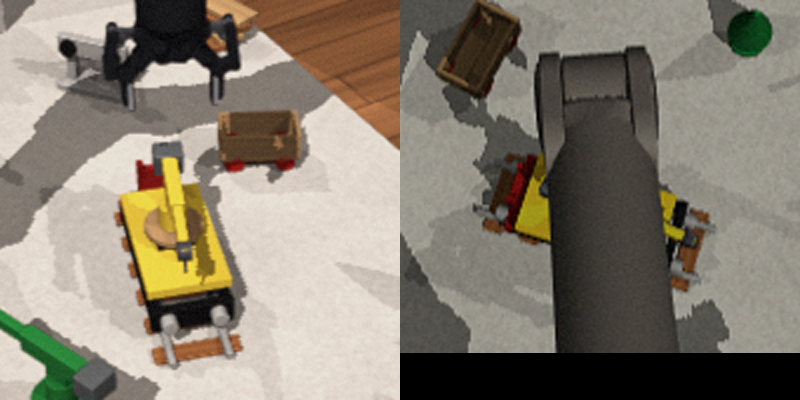

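The side crop shows the gripper above the crane, jaws across the beam, with the beam at crop (172,185). It's clear to descend.

```bash
python3 -m crank '[{"linear":[0.0077,0.04,0.0023],"dr":[0,-0.8,0],"hand":1},{"linear":[0.0077,0.075,0.0023],"dr":[0,-0.8,0],"hand":1},{"linear":[0.0077,0.1,0.0023],"dr":[0,-0.8,0],"hand":1},{"linear":[0.0077,0.115,0.0023],"dr":[0,-0.8,0],"hand":1},{"linear":[0.0077,0.122,0.0023],"dr":[0,-0.8,0],"hand":1},{"linear":[0.0077,0.122,0.0023],"dr":[0,-0.8,0],"hand":0.5},{"linear":[0.0077,0.122,0.0023],"dr":[0,-0.8,0],"hand":0.2},{"linear":[0.0077,0.122,0.0023],"dr":[0,-0.8,0],"hand":0}]'
python3 s.py; python3 - <<'E'
from h import *
A=bot.read_camera("side"); cv2.imwrite("pics/c3.png",cv2.resize(A[150:320,240:400],(640,680),interpolation=2)[:600])
E
```

```text
t: 4.05
eef_pos: [0.5542, 0.0111, 0.1387]
tool_rot: [-0.587, 0.587, 0.395, -0.393]
contact_force: [-0.0, -0.3, -0.1]
gripper_width: 0.61
t4.0 pos [0.5542 0.0111 0.1387] zyaw 157.8 ydown [ 0.002  0.    -1.   ] F [-0.  -0.3 -0.1] T [-0.02 -0.03 -0.01] w 0.610 q7 2.67 q [-0.21  0.39  0.1   1.94 -0.05  0.81  2.67]
```

View pics/c3.png

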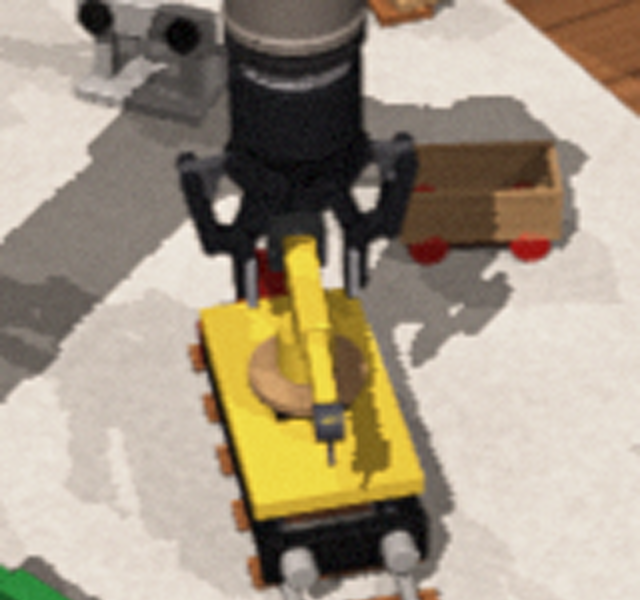

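The side crop shows the jaws either side of the beam. I want to check where the axis lies against the TCP, along the beam.

```bash
python3 - <<'E'
from h import *
f=lambda p:(p-np.array([240,150]))*[4,4]
tcp=np.array([.5542,.0111,.1387])
print("tcp",f(proj("side",tcp)),"tcp+7",f(proj("side",tcp+[0,0,.007])))
for y in(0,.005,.01):
  x=.5545+ (y-.001)*.42
  print(y,"collar top centre",f(proj("side",[x,y,.094])),"masttop",f(proj("side",[x,y,.126])),"beamtop@axis",f(proj("side",[x,y,.168])),"beam rear top",f(proj("side",[x+.0136,y+.0323,.168])),"tip",f(proj("side",[x-.0485,y-.115,.154])))
ring=[f(proj("side",[.5545+.036*np.cos(a),.004+.036*np.sin(a),.094])) for a in np.linspace(0,6.28,60)]
r=np.array(ring);print("collar ellipse y=.004",r.min(0),r.max(0))
bot.read_camera("side")
for d in bot.cut_out("side","collar")[:3]+bot.cut_out("side","crane")[:3]: print(d["extent"],d["score"], f(np.array(d["extent"][:2])),f(np.array(d["extent"][2:])))
E
```

```text
tcp [301.88706822 302.66426775] tcp+7 [301.69121693 293.61393251]
0 collar top centre [312.08268738 369.72787858] masttop [311.33513901 329.46052514] beamtop@axis [310.32123831 274.84586784] beam rear top [303.10583412 237.55426934] tip [338.33377157 438.12291488]
0.005 collar top centre [310.97288259 363.80192158] masttop [310.21171028 323.56135305] beamtop@axis [309.17942461 268.9879516 ] beam rear top [302.00409814 231.90271857] tip [337.03844766 431.41937624]
0.01 collar top centre [309.86906686 357.90794398] masttop [309.09442952 317.69446421] beamtop@axis [308.04397719 263.16269666] beam rear top [300.90839625 226.28212078] tip [335.75078973 424.75551049]
collar ellipse y=.004 [249.65886841 326.73444143] [369.11854387 406.09968915]
[183.4, 188.3, 220.7, 257.5] 0.91 [-226.4  153.2] [-77.2 430. ]
[213.5, 276.1, 288.1, 350.3] 0.85 [-106.   504.4] [192.4 801.2]
[306.6, 203.8, 332.1, 266.1] 0.57 [266.4 215.2] [368.4 464.4]
[298.7, 200.9, 329.0, 265.0] 0.8 [234.8 203.6] [356. 460.]
[216.0, 275.9, 288.1, 352.6] 0.76 [-96.  503.6] [192.4 810.4]
[185.9, 188.1, 223.5, 256.4] 0.58 [-216.4  152.4] [-66.  425.6]
```

```bash
python3 -m crank '[{"linear":[-0.007,0,-0.004],"dr":[0,0,0],"hand":0},{"linear":[-0.007,0,-0.004],"dr":[0,0,0],"hand":0},{"linear":[-0.007,0,-0.004],"dr":[0,0,0],"hand":-0.3},{"linear":[-0.007,0,-0.004],"dr":[0,0,0],"hand":-0.5},{"linear":[-0.007,0,-0.004],"dr":[0,0,0],"hand":-0.6},{"linear":[-0.007,0,-0.004],"dr":[0,0,0],"hand":-1},{"linear":[-0.007,0,-0.004],"dr":[0,0,0],"hand":-1},{"linear":[-0.007,0,-0.004],"dr":[0,0,0],"hand":-1}]' 60
python3 s.py
```

```text
t: 4.92
eef_pos: [0.5536, 0.0028, 0.1371]
tool_rot: [0.587, -0.587, -0.394, 0.395]
contact_force: [-3.5, 1.0, 2.2]
gripper_width: 0.202
t4.9 pos [0.5536 0.0028 0.1371] zyaw 157.7 ydown [-0.001  0.    -1.   ] F [-3.5  1.   2.2] T [ 0.09  0.8  -0.04] w 0.202 q7 2.69 q [-0.2   0.39  0.1   1.94 -0.05  0.81  2.69]
```

```bash
python3 -m crank '[{"linear":[0,0.001,0.0005],"dr":[0,0,0],"hand":-1},{"linear":[0,0.002,0.001],"dr":[0,4,0],"hand":-1},{"linear":[0,0.003,0.001],"dr":[0,8,0],"hand":-1},{"linear":[0,0.003,0.001],"dr":[0,12,0],"hand":-1},{"linear":[0,0.003,0.001],"dr":[0,16,0],"hand":-1}]'
python3 s.py
```

```text
t: 5.33
eef_pos: [0.5537, 0.0028, 0.1347]
tool_rot: [-0.637, 0.637, 0.308, -0.307]
contact_force: [-2.7, 0.0, 4.7]
gripper_width: 0.204
t5.3 pos [0.5537 0.0028 0.1347] zyaw 141.5 ydown [ 0.001 -0.    -1.   ] F [-2.7  0.   4.7] T [-0.24  0.67  0.12] w 0.204 q7 2.44 q [-0.25  0.4   0.17  1.95 -0.09  0.8   2.44]
```

```bash
python3 -m crank '[{"linear":[-0.0006,0.001,0.0008],"dr":[0,5,0],"hand":-1},{"linear":[-0.0006,0.002,0.0008],"dr":[0,10,0],"hand":-1},{"linear":[-0.0006,0.003,0.0008],"dr":[0,15,0],"hand":-1},{"linear":[-0.0006,0.0035,0.0008],"dr":[0,20,0],"hand":-1},{"linear":[-0.0006,0.004,0.0008],"dr":[0,25,0],"hand":-1},{"linear":[-0.0006,0.004,0.0008],"dr":[0,30,0],"hand":-1}]'
python3 s.py
```

```text
t: 5.83
eef_pos: [0.5537, 0.0022, 0.1314]
tool_rot: [-0.694, 0.695, 0.133, -0.131]
contact_force: [-1.9, -1.5, 7.8]
gripper_width: 0.203
t5.8 pos [0.5537 0.0022 0.1314] zyaw 111.5 ydown [ 0.003 -0.001 -1.   ] F [-1.9 -1.5  7.8] T [-0.63  0.57  0.2 ] w 0.203 q7 1.98 q [-0.35  0.41  0.29  1.96 -0.16  0.8   1.98]
```

```bash
python3 -m crank '[{"linear":[0,0.001,0],"dr":[0,5,0],"hand":-1},{"linear":[0,0.002,0],"dr":[0,10,0],"hand":-1},{"linear":[0,0.003,0],"dr":[0,15,0],"hand":-1},{"linear":[0,0.0035,0],"dr":[0,20,0],"hand":-1},{"linear":[0,0.004,0],"dr":[0,25,0],"hand":-1},{"linear":[0,0.004,0],"dr":[0,30,0],"hand":-1}]'
python3 s.py
```

```text
t: 6.33
eef_pos: [0.5537, 0.0015, 0.1279]
tool_rot: [-0.705, 0.706, -0.051, 0.054]
contact_force: [-3.4, -2.8, 11.4]
gripper_width: 0.202
t6.3 pos [0.5537 0.0015 0.1279] zyaw 81.5 ydown [ 0.003 -0.001 -1.   ] F [-3.4 -2.8 11.4] T [-1.11  0.98  0.2 ] w 0.202 q7 1.53 q [-0.45  0.43  0.42  1.97 -0.24  0.79  1.53]
```

```bash
python3 -m crank '[{"linear":[-0.0005,0.0005,-0.0005],"dr":[0,5,0],"hand":-1},{"linear":[-0.001,0.001,-0.001],"dr":[0,10,0],"hand":-1},{"linear":[-0.0018,0.0015,-0.0018],"dr":[0,15,0],"hand":-1},{"linear":[-0.0018,0.002,-0.0018],"dr":[0,20,0],"hand":-1},{"linear":[-0.0018,0.0025,-0.0018],"dr":[0,25,0],"hand":-1},{"linear":[-0.0018,0.003,-0.0018],"dr":[0,30,0],"hand":-1}]'
python3 s.py
```

```text
t: 6.83
eef_pos: [0.5529, 0.0005, 0.1254]
tool_rot: [0.668, -0.667, 0.231, -0.235]
contact_force: [-2.0, -2.7, 14.7]
gripper_width: 0.202
t6.8 pos [5.529e-01 5.000e-04 1.254e-01] zyaw 51.5 ydown [ 0.005 -0.001 -1.   ] F [-2.  -2.7 14.7] T [-0.77  0.69  0.28] w 0.202 q7 1.09 q [-0.54  0.45  0.55  1.98 -0.32  0.79  1.09]
```

```bash
python3 -m crank '[{"linear":[0,0.0005,0],"dr":[0,5,0],"hand":-1},{"linear":[0,0.0005,-0.0005],"dr":[0,10,0],"hand":-1},{"linear":[0,0.001,-0.001],"dr":[0,15,0],"hand":-1},{"linear":[0,0.001,-0.001],"dr":[0,20,0],"hand":-1},{"linear":[0,0.0015,-0.001],"dr":[0,25,0],"hand":-1},{"linear":[0,0.0015,-0.001],"dr":[0,30,0],"hand":-1}]'
python3 s.py
```

```text
t: 7.33
eef_pos: [0.5521, -0.0, 0.1238]
tool_rot: [0.585, -0.584, 0.396, -0.399]
contact_force: [-1.9, -1.5, 14.5]
gripper_width: 0.205
t7.3 pos [ 0.5521 -0.      0.1238] zyaw 21.5 ydown [ 0.005 -0.001 -1.   ] F [-1.9 -1.5 14.5] T [-0.42  0.88  0.32] w 0.205 q7 0.66 q [-0.64  0.48  0.69  1.99 -0.42  0.81  0.66]
```

```bash
python3 -m crank '[{"linear":[0,0.0005,0],"dr":[0,5,0],"hand":-1},{"linear":[0,0.0005,0],"dr":[0,10,0],"hand":-1},{"linear":[0,0.001,0],"dr":[0,15,0],"hand":-1},{"linear":[0,0.001,0],"dr":[0,20,0],"hand":-1},{"linear":[0,0.0015,0],"dr":[0,25,0],"hand":-1},{"linear":[0,0.0015,0],"dr":[0,30,0],"hand":-1},{"linear":[0,0.0018,0],"dr":[0,35,0],"hand":-1},{"linear":[0,0.0018,0],"dr":[0,39,0],"hand":-1}]'
python3 s.py
```

```text
t: 8.0
eef_pos: [0.5514, -0.0001, 0.1219]
tool_rot: [-0.419, 0.418, -0.569, 0.571]
contact_force: [-2.6, -0.8, 16.6]
gripper_width: 0.201
t8.0 pos [ 5.514e-01 -1.000e-04  1.219e-01] zyaw -17.4 ydown [ 0.003 -0.001 -1.   ] F [-2.6 -0.8 16.6] T [-0.19  1.41  0.52] w 0.201 q7 0.11 q [-0.76  0.55  0.86  1.99 -0.56  0.85  0.11]
```

```bash
python3 -m crank '[{"linear":[0,0,0],"dr":[0,5,0],"hand":-1},{"linear":[0,0,0],"dr":[0,10,0],"hand":-1},{"linear":[0,0,0],"dr":[0,15,0],"hand":-1},{"linear":[0,0,0],"dr":[0,20,0],"hand":-1},{"linear":[0,0,0],"dr":[0,25,0],"hand":-1}]'
python3 s.py
python3 -m crank '[{"linear":[0,0,0],"dr":[0,-5,0],"hand":-1},{"linear":[0,0,0],"dr":[0,-10,0],"hand":-1},{"linear":[0,0,0],"dr":[0,-15,0],"hand":-1},{"linear":[0,0,0],"dr":[0,-20,0],"hand":-1},{"linear":[0,0,0],"dr":[0,-25,0],"hand":-1},{"linear":[0,0,0],"dr":[0,-25,0],"hand":-1}]'
python3 s.py
python3 - <<'E'
from h import *
A=bot.read_camera("side"); cv2.imwrite("pics/c4.png",cv2.resize(A[150:320,240:400],(640,680),interpolation=2)[:600])
E
```

```text
t: 8.42
eef_pos: [0.5512, 0.0006, 0.1218]
tool_rot: [-0.286, 0.284, -0.647, 0.647]
contact_force: [-5.2, 0.4, 17.6]
gripper_width: 0.198
t8.4 pos [0.5512 0.0006 0.1218] zyaw -42.4 ydown [ 0.003  0.    -1.   ] F [-5.2  0.4 17.6] T [0.31 1.34 0.53] w 0.198 q7 -0.23 q [-0.83  0.61  0.98  2.   -0.66  0.89 -0.23]
t: 8.92
eef_pos: [0.5517, 0.0001, 0.1221]
tool_rot: [-0.422, 0.419, -0.568, 0.569]
contact_force: [-2.5, -0.1, 16.0]
gripper_width: 0.199
t8.9 pos [5.517e-01 1.000e-04 1.221e-01] zyaw -17.0 ydown [ 0.004  0.001 -1.   ] F [-2.5 -0.1 16. ] T [-0.09  1.11  0.36] w 0.199 q7 0.12 q [-0.76  0.55  0.86  1.99 -0.56  0.85  0.12]
```

View pics/c4.png

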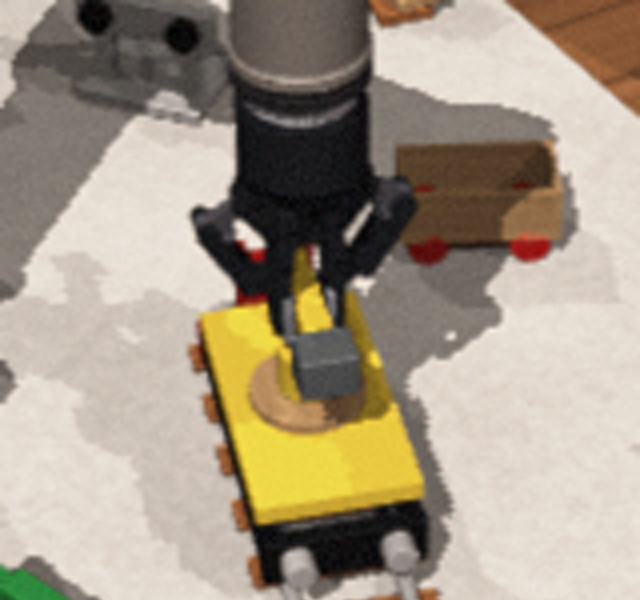

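The side crop shows the jib now over the red end, with the counterweight at crop (328,365) and the collar low on the deck. The force stays at 16–17 N while turning at constant height, so the collar is home. I'll unload and release.

```bash
python3 -m crank '[{"linear":[0,-0.002,0],"dr":[0,0,0],"hand":-1},{"linear":[0,-0.004,0],"dr":[0,0,0],"hand":-1},{"linear":[0,-0.004,0],"dr":[0,0,0],"hand":-1},{"linear":[0,-0.004,0],"dr":[0,0,0],"hand":-0.4},{"linear":[0,-0.004,0],"dr":[0,0,0],"hand":0},{"linear":[0,-0.004,0],"dr":[0,0,0],"hand":0.3},{"linear":[0,-0.004,0],"dr":[0,0,0],"hand":0.3},{"linear":[0,-0.004,0],"dr":[0,0,0],"hand":0.3},{"linear":[0,-0.004,0],"dr":[0,0,0],"hand":0.3}]'
python3 s.py
python3 -m crank '[{"linear":[0,-0.02,0],"dr":[0,0,0],"hand":0.3},{"linear":[0,-0.05,0],"dr":[0,0,0],"hand":0.3},{"linear":[0,-0.09,0],"dr":[0,0,0],"hand":0.3},{"linear":[0,-0.13,0],"dr":[0,0,0],"hand":0.3},{"linear":[0,-0.16,0],"dr":[0,0,0],"hand":0.3},{"linear":[-0.04,-0.17,0.03],"dr":[0,0,0],"hand":0.3},{"linear":[-0.08,-0.17,0.06],"dr":[0,0,0],"hand":0.3},{"linear":[-0.08,-0.17,0.1],"dr":[0,0,0],"hand":0.3},{"linear":[-0.08,-0.17,0.14],"dr":[0,0,0],"hand":0.3},{"linear":[-0.08,-0.17,0.18],"dr":[0,0,0],"hand":0.3}]'
python3 - <<'E'
from s import *
st()
A={c:bot.read_camera(c) for c in P}
for n in("socket","collar","crane_grip","jib_tip"):
    u,v=near("top",n,(312,240),60),near("side",n,(317,235),60); print(n,u,v,tri(u,v).round(4) if u is not None and v is not None else "")
s=A["side"][175:315,260:380]; t=A["top"][175:285,250:370]
cv2.imwrite("pics/c5.png",np.hstack([cv2.resize(s,(480,560),interpolation=2)[:440],cv2.resize(t,(320,293),interpolation=2)]) if 0 else np.hstack([cv2.resize(s,(480,560),interpolation=2),cv2.copyMakeBorder(cv2.resize(t,(320,293),interpolation=2),0,267,0,0,0)]))
E
```

```text
t: 9.72
eef_pos: [0.5496, 0.0008, 0.1239]
tool_rot: [-0.419, 0.419, -0.569, 0.569]
contact_force: [0.1, 0.0, 0.8]
gripper_width: 0.65
t9.7 pos [0.5496 0.0008 0.1239] zyaw -17.3 ydown [-0. -0. -1.] F [0.1 0.  0.8] T [-0.04  0.01 -0.02] w 0.650 q7 0.11 q [-0.76  0.55  0.87  2.   -0.56  0.85  0.11]
t: 10.55
eef_pos: [0.7404, 0.0285, 0.2929]
tool_rot: [0.421, -0.421, 0.569, -0.568]
contact_force: [0.5, 0.7, 0.8]
gripper_width: 0.65
t10.6 pos [0.7404 0.0285 0.2929] zyaw -17.0 ydown [-0.001  0.001 -1.   ] F [0.5 0.7 0.8] T [-0.03 -0.04 -0.02] w 0.650 q7 -0.03 q [-0.63  0.7   0.9   1.34 -0.54  1.36 -0.03]
socket [311.5 239.1] [313.8 250.6] [0.552  0.0074 0.0642]
collar [314.3 243.9] [318.2 246.5] [ 0.5467 -0.0054  0.0872]
crane_grip [316.2 234.9] [316.3 226.2] [ 0.5503 -0.0072  0.1532]
jib_tip [267.9 223.5] [305.6 192.4] [0.5895 0.1241 0.1501]
```

View pics/c5.png

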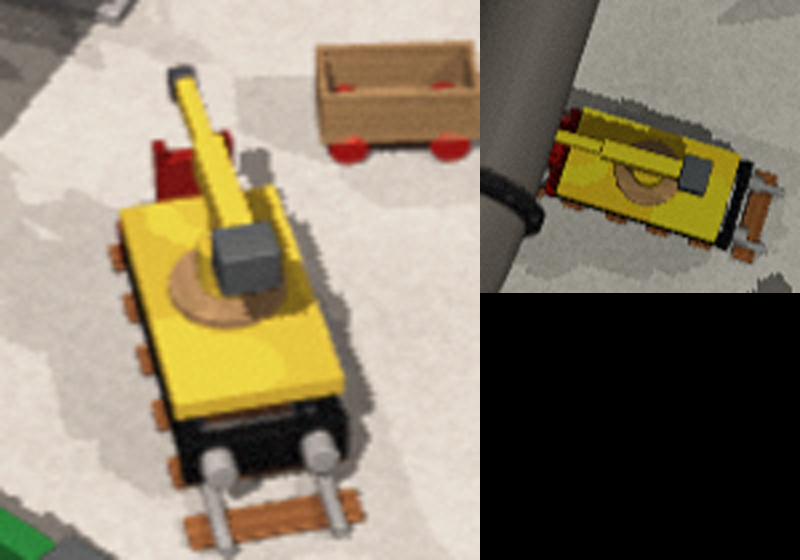

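The side crop shows the crane upright and seated, the jib running over the red rest to (180,75), and the collar's bottom edge at (228,328). In the top crop the jib is parallel to the car. I'll quantify the drop and the yaw.

```bash
python3 - <<'E'
from h import *
f=lambda x,y,z:onz("top",(250+(x-480)/2.667,175+y/2.667),z)
yaw=lambda p,q:np.degrees(np.arctan2(q[1]-p[1],q[0]-p[0]))
print("jib",yaw(f(680,168,.143),f(558,135,.143)),"car",yaw(f(740,153,.075),f(585,108,.075)),yaw(f(715,241,.075),f(560,195,.075)))
a=cv2.imread("pics/side0.png"); b=bot.read_camera("side"); cv2.imwrite("pics/side1.png",b)
# wood collar: columns near axis, profile of blue/green ratio down to the deck
for col in (304,308,312,316,320):
  for nm,im in(("0",a),("1",b)):
    p=im[238:264,col-1:col+2].astype(float).mean(1); sat=p[:,0]/p[:,2]  # yellow: low blue ; wood: higher
    print(col,nm,(sat*100).round().astype(int).tolist())
for g in(.011,0,):
  r=np.array([proj("side",[.5535+.036*np.cos(t),.003+.036*np.sin(t),.075+g]) for t in np.linspace(0,6.28,200)]);
  print(g,[ (c,round(r[np.abs(r[:,0]-c)<1][:,1].max(),1)) for c in(304,308,312,316,320)])
E
```

```text
jib 74.34359621614546 car 73.22898396929818 73.01940105777946
304 0 [47, 51, 51, 51, 51, 50, 52, 51, 51, 50, 43, 34, 28, 27, 26, 26, 29, 28, 30, 28, 28, 29, 28, 28, 29, 29]
304 1 [28, 33, 40, 46, 50, 51, 51, 51, 51, 50, 51, 52, 50, 44, 35, 29, 28, 29, 29, 29, 28, 29, 29, 29, 30, 30]
308 0 [44, 44, 44, 45, 49, 50, 53, 52, 52, 52, 52, 52, 51, 46, 34, 27, 27, 27, 28, 28, 28, 28, 29, 29, 28, 29]
308 1 [44, 45, 46, 46, 47, 47, 48, 49, 50, 51, 52, 50, 51, 50, 52, 51, 47, 36, 28, 29, 30, 29, 30, 29, 29, 29]
312 0 [24, 24, 25, 25, 24, 25, 29, 41, 51, 51, 51, 51, 51, 50, 49, 51, 26, 25, 27, 26, 27, 29, 29, 29, 29, 28]
312 1 [32, 34, 34, 34, 30, 28, 25, 25, 25, 27, 35, 47, 52, 52, 52, 52, 52, 50, 41, 28, 28, 29, 28, 29, 29, 30]
316 0 [25, 24, 24, 26, 25, 24, 24, 28, 44, 50, 50, 50, 49, 52, 50, 49, 27, 26, 26, 28, 27, 27, 27, 28, 29, 30]
316 1 [101, 100, 100, 100, 103, 101, 100, 96, 103, 91, 65, 39, 49, 51, 52, 51, 51, 50, 46, 29, 27, 29, 29, 29, 28, 29]
320 0 [28, 28, 28, 29, 28, 29, 29, 29, 29, 28, 28, 27, 29, 83, 106, 102, 86, 68, 96, 100, 104, 76, 33, 28, 29, 30]
320 1 [99, 100, 99, 100, 98, 100, 100, 102, 98, 98, 66, 45, 50, 50, 50, 51, 52, 51, 42, 28, 27, 29, 29, 30, 30, 29]
0.011 [(304, np.float64(250.1)), (308, np.float64(252.7)), (312, np.float64(254.0)), (316, np.float64(254.4)), (320, np.float64(254.3))]
0 [(304, np.float64(253.4)), (308, np.float64(256.1)), (312, np.float64(257.3)), (316, np.float64(257.8)), (320, np.float64(257.7))]
```

```bash
python3 -c "
from station import bot
print(bot.get_obs()['contact_force'].round(1)); print(bot.hand_in())"
```

```text
[-0.1 -0.2  0. ]
the job is handed in; nothing more can be done
None
```

I gripped the yellow crane across its beam and turned it about 175° clockwise while pressing it into its socket. The push rose to about 17.6 N at the most. I then rocked it 25° past the end position and back, unloaded the deck, let go and backed away. It took one grip and about 11 s of the 72 s allowed.

**Seating:** While rocking at constant height the force stayed at 16–17.6 N and the crane sank no further, so I took the collar to be home. The images show the collar went down about 10 mm (±1 mm). The starting gap was given as about 11 mm, so up to about 1.5 mm may remain, inside the 2.5 mm limit. No gap shows under the collar in the last picture.

**Direction:** The jib points over the red rest, about 1° off the car's axis, or roughly 2–3 mm at the tip.

**At hand-in:** The crane stood upright by eye with the gripper clear and about 0 N on the wrist. The deck cannot have sunk more than about 5 mm, judging from the forces read after each move. I saw no other toy move in the views I checked, but did not measure them again.

**Disagreements:** The networks put the collar and grip points about 10 mm too high both before and after the move, so I relied on the collar's edge in the images and on the forces. I did not measure the crane's lean with any precision.

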